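# Drop the used vial into the sharps bin and lock its hatch

### The arm

A 6-joint arm with a two-finger parallel gripper is mounted at the origin on a cart in front of the work surface, level with it; the furniture and walls round the work are solid. World frame = base frame: x ahead of the robot, y to its left, z up, the work surface at z = 0. Lengths are in m, angles in rad, forces in N, time in s.
With the tool pointing down it reaches from about 0.375 to 0.825 m from the base axis. Payload 5.5 kg.
Tool frame: the origin (TCP) lies midway between the tips of the shut fingers; the grasp point (between the pads) lies 19 mm behind it (grip_depth is the distance from the TCP to the grasp point, in m); z points along the fingers, y is the line along which they close (so a half turn about z gives the same grasp; the last joint's range is limited). The gripper opens to 85 mm and grips with 20 to 120 N. Pads are 22 mm wide; open, the fingers measure 114 mm over their backs; the gripper's body (76 mm by 85 mm) begins 54 mm behind the grasp point. The pads swing forward as they close: fully open they stand 13 mm farther back than shut.
Start: joints at [-1.174, 0.314, -0.047, 1.21, 0, 1.571], TCP at [0.232, -0.553, 0.202] pointing down, gripper open.
Joint ranges: [-2.67, 2.67], [-0.69, 1.73], [-1.03, 1.25], [-2.08, 2.16], [-1.42, 1.45], [-3.14, 3.14]. Speed limits (rad/s): [2.39, 2.39, 3.01, 3.14, 3.14, 3.14].

### API

Orientations are given as a rotation vector (axis times angle).
In Python, from cell import * gives the robot as it stands. Calls block until the motion is done:
- move_to(position, orientation): joint-space move of the TCP to a pose.
- move_straight(position, attitude=None, velocity=0.15): straight line of the TCP; attitude=None keeps the orientation; velocity is the mean speed in m/s.
- set_joints(angles): joint-space move.
- move_gripper(opening, newtons=None): opening from 0.0 (shut) to 1.0 (fully open); newtons is the grip in N (None keeps the last); returns when the fingers have stopped.
- dwell(seconds).
- ik(position, orientation): joint angles nearest the present ones, or None.
- observe(): the state.
- get_image(name): name is "scene" or "top" or "wrist"; returns a dict with "image" (420x560x3 uint8, blue, green, red), "fx", "fy", "cx", "cy" (pixels), "R" (3x3) and "t" (3): a world point X has camera coordinates R X + t. Camera axes: x right, y down, z forward; pixel columns grow to the right and rows downward; lengths in m; the calibration is good to about 2 mm. A picture is of the moment at which its call begins. There is no depth.
A pose or a line that the arm cannot do raises Unreachable and nothing moves.
- hand_in(): hands the job in; it is judged then, once.
Trained networks look in a picture, given as the dict that the camera call returned (one of the last four; its "shot" number tells which), for a name from the list of things; names that differ only in an ending like _2 or _b are one class to them, and where a whole thing is asked for, a point or a joint stands for the part that bears it (a point fixed in the world has none). Each returns a list of dicts, best first, with "p" (0 to 1); they miss things now and then, are a little off and sometimes report something else, mostly with a low value. They report only what shows in the picture. A call takes as long as a camera call.
- recognise(label, picture): "at" ([x, y, z] in m, in world coordinates, good to about 4 mm: the middle of the surface that is visible of it).
The state is a dict: "t": time; "q": joint angles; "dq": joint speeds; "joint_efforts": joint torques, N m; "tcp_pos": TCP position; "tool_rot": TCP orientation; "force": force on the tool from outside, world axes, zero at the start; "moment": the same for the moment, N m; "grip_width": opening from 0.0 (shut) to 1.0 (fully open); "grip_force": force on a finger pad.
Only numpy, scipy, OpenCV 4.12 (cv2) and the standard library are available. Lean on these libraries where they do the work, as an engineer would, in place of code of your own. Each camera call takes 0.05 s, during which the arm holds its last target. There are 200 camera calls.

### The job

Clear away the used vial: with a fingertip, push the small vial standing on the sharps bin's ledge into the opening beside it, so that it drops into the bin. Then push the hatch's knob along its L-shaped slot until the hatch fully covers the opening, and push the knob round the corner to the end of the slot's short leg so that the hatch is locked. Only push: do not pinch or lift the vial or the knob, do not force the bin, and leave the other things on the table where they are.

Things in the scene. Friction and masses are not known exactly. Their poses are not given: they have to be found in the camera images.
- sharps_bin: sharps bin: grey tub, white lid, 142 x 200 x 119 mm without the knob, screwed to the table in a steel bracket (foot 140 x 250 x 3 mm). Origin: centre of the underside, on the table; z up, x from the ledge at the near side to the back, y toward the raised panel. Deck 110 mm above the origin; at y below -18 mm: ledge and opening, at y -18 to 96 mm: the raised flat panel with the slot
- ledge (a point): centre of the ledge's surface (bin frame -41, -50, 110 mm). The ledge spans x -67 to -14 mm, y -93 to -18 mm, flush with the opening behind it. Its near edge (x -69 mm) has a lip 3.5 mm high, its -y side a lip 6.5 mm high; on the +y side the panel stands 9 mm above it
- opening (a point): centre of the opening, at the deck's surface (bin frame 13, -50, 110 mm); 54 mm in the bin's x, 56 mm in its y; the tub below is empty, 103 mm deep. The hatch plate, 3 mm thick, comes out from under the panel and lies on the deck when it covers it
- slot_corner (a point): corner of the L-shaped slot (10 mm wide) at the panel's surface: bin frame 10, -6, 119 mm. The long leg runs from here along the bin's +y for 62 mm, to the knob's place with the hatch open; the short leg runs from here 14 mm along the bin's +x
- knob_top (a point): centre of the top of the latch knob, a grey round knob 19 mm across at the top and 15 mm at its waist, standing from 1 to 27 mm above the panel on an 8 mm stem in the slot; it moves with both joints
- hatch_plate (a joint): travel of hatch and knob along the slot's long leg, toward the bin's -y, m: 0 = fully open, 0.062 = stop, opening covered. It starts 0 to 0.012. About 2 N of friction, stays where it is left; while the knob is in the short leg the hatch cannot slide back
- latch_knob (a joint): travel of the knob in the slot's short leg, toward the bin's +x, m: 0 = in the long leg, 0.014 = stop, locked. The slot's walls let it move only when hatch_plate is above about 0.059. About 1.5 N of friction, stays where it is left
- used_vial: small amber stoppered glass vial, 26 mm across, 42 mm tall, 11 to 21 g, standing upright on the ledge some 55 mm from the opening's centre toward the bin's -x; origin at the centre of its underside
- tall_vial: bystander on the table: taller pale vial, 30 mm across, 54 mm tall; origin under its centre
- steel_cup: bystander: small steel cup, 64 mm across, 36 mm tall; origin under its centre
- tweezers: bystander: tweezers lying on the table, 130 x 15 x 10 mm, along its x; origin under its centre
- handpiece: bystander: handpiece lying on the table, 148 x 21 x 21 mm, along its x; origin under its centre
- timer: bystander: square timer lying flat, 62 x 62 x 21 mm; origin under its centre

How it is judged:
By the outcome, as a careful person would: the job done as asked, in the order asked, and still so for the second after the job is handed in, with the robot touching nothing.
It also fails if it takes over 48 s, if anything falls off the work surface, if the arm or the gripper's body presses on something with over 40 N, if the wrist force passes 120 N, or if a joint passes its speed limit or range.

## Working session

There is one attempt and no reset: what is moved stays moved. The work goes in short steps, each a Python script; the robot and the scene stay as the last script left them, time stands still between calls to the robot, and variables do not carry over. Pictures are saved under pics/ and viewed, at most 10 in all, crops included, and the job is handed in when it is done.

```bash
mkdir -p pics; python3 - <<'E'
from cell import *
import cv2
o=observe(); print(o['t'],o['tcp_pos'],o['tool_rot'],o['grip_width'])
ims=[]
for n in ("scene","top"):
    p=get_image(n); cv2.imwrite(f"pics/{n}0.png",p["image"])
    print(n,p['fx'],[[round(float(v),3) for v in r] for r in p['R']],p['t'])
    for l in ("sharps_bin","ledge","opening","slot_corner","knob_top","used_vial"):
        try: print(l,[([round(float(v),3) for v in d['at']],round(d['p'],2)) for d in recognise(l,p)[:2]])
        except Exception as e: print(l,e)
E
```

```text
0.0 [ 0.23165935 -0.55281499  0.2014545 ] [-3.07838238e+00 -6.18897371e-01  4.56357612e-04] 0.9993319093414186
scene 404.77559800002115 [[0.99, 0.141, -0.003], [0.082, -0.595, -0.8], [-0.114, 0.792, -0.6]] [-0.48502931  0.02442239  1.13814143]
sharps_bin [([0.511, -0.168, 0.111], 0.82)]
ledge [([0.515, -0.167, 0.111], 0.83)]
opening [([0.52, -0.171, 0.109], 0.93), ([0.521, -0.046, 0.137], 0.25)]
slot_corner [([0.513, -0.171, 0.11], 0.87)]
knob_top [([0.522, -0.048, 0.14], 0.59)]
used_vial [([0.472, -0.148, 0.137], 0.45)]
top 395.4282589608806 [[0.006, -1.0, 0.003], [-0.976, -0.006, -0.218], [0.218, -0.002, -0.976]] [-0.00958526  0.5402591   0.85368231]
sharps_bin [([0.507, -0.085, 0.119], 0.69)]
ledge [([0.508, -0.077, 0.118], 0.72)]
opening [([0.505, -0.077, 0.114], 0.63)]
slot_corner [([0.508, -0.08, 0.117], 0.61)]
knob_top [([0.519, -0.039, 0.14], 0.57)]
used_vial [([0.47, -0.133, 0.152], 0.56)]
```

View pics/scene0.png

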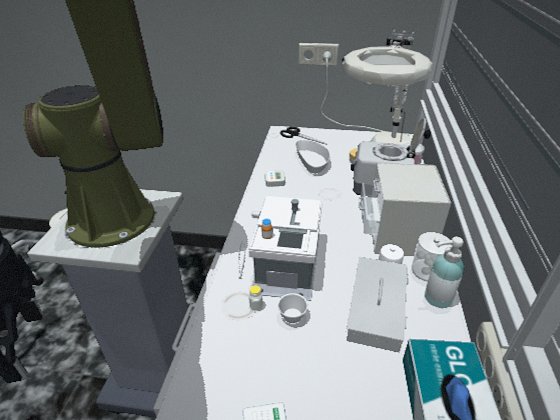

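View pics/top0.png

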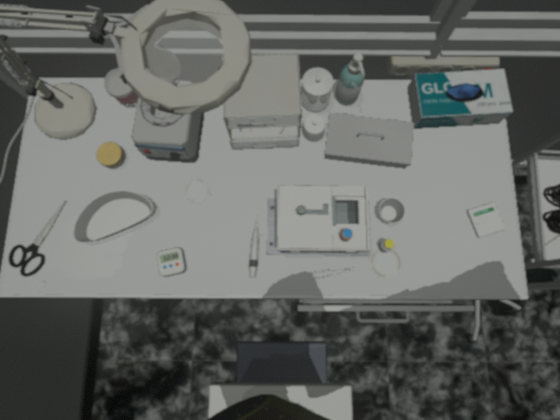

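The top view shows the bin around (322,220) with its long side along the table. The blue-capped vial is at (347,234), the opening at (346,210) and the knob at (302,210). Next I'll look at it from close by with the wrist camera, from two places.

```bash
cat > h.py <<'E'
from cell import *
import cv2, numpy as np
from scipy.spatial.transform import Rotation as Ro
def down(psi): return (Ro.from_euler('z',psi)*Ro.from_euler('x',np.pi)).as_rotvec()
L=("knob_top","used_vial","opening","slot_corner","sharps_bin")
def look(name,n="wrist",labels=L,save=True):
    p=get_image(n)
    if save: cv2.imwrite(f"pics/{name}.png",p["image"])
    for l in labels: print(l,[([round(float(v),3) for v in d['at']],round(d['p'],2)) for d in recognise(l,p)[:2]])
    np.savez(f"pics/{name}.npz",**{k:p[k] for k in("fx","fy","cx","cy","R","t")})
    return p
E
python3 - <<'E'
from h import *
move_gripper(0.0)
for i,pos in enumerate([[0.45,-0.08,0.33],[0.45,-0.16,0.33]]):
    move_to(pos,down(1.4)); p=look(f"w{i}")
    print(-p['R'].T@p['t'],p['R'][2])
print(observe()['t'],observe()['q'],observe()['tcp_pos'])
E
```

```text
knob_top [([0.521, -0.043, 0.144], 0.47)]
used_vial [([0.472, -0.127, 0.146], 0.7)]
opening [([0.513, -0.067, 0.118], 0.77), ([0.553, -0.274, 0.014], 0.67)]
slot_corner [([0.521, -0.07, 0.116], 0.88)]
sharps_bin [([0.515, -0.07, 0.12], 0.81)]
[ 0.46303791 -0.00859205  0.50212165] [-0.04673668 -0.27874976 -0.95922586]
knob_top [([0.52, -0.045, 0.149], 0.65)]
used_vial [([0.472, -0.129, 0.151], 0.92), ([0.521, -0.041, 0.148], 0.58)]
opening [([0.514, -0.076, 0.119], 0.88)]
slot_corner [([0.518, -0.081, 0.119], 0.61)]
sharps_bin [([0.514, -0.078, 0.118], 0.63)]
[ 0.46295897 -0.0890499   0.50221665] [-0.04706642 -0.27808321 -0.95940319]
4.425 [-3.40147769e-01  5.86033146e-02 -6.98632656e-02  1.44218494e+00
  8.25053868e-05  1.40009392e+00] [ 0.45007682 -0.1592521   0.33011886]
```

View pics/w0.png

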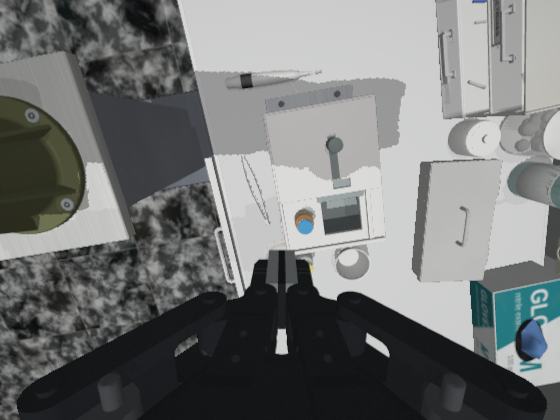

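View pics/w1.png

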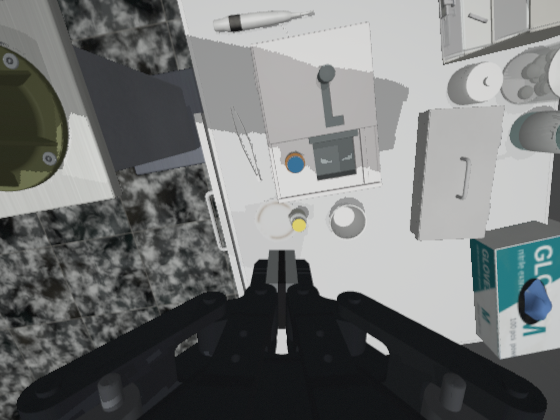

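w0 and w1 show the bin with the panel at the top of the frame. In w1 the knob is at (327,73), the L corner at (325,123), the opening at (335,155), the vial at (295,162) and the tall vial at (299,222). I'll zoom in for corner pixels.

```bash
python3 - <<'E'
import cv2,numpy as np
a=cv2.imread("pics/w0.png")[85:260,255:395]; b=cv2.imread("pics/w1.png")[15:205,245:390]
f=lambda i:cv2.resize(i,None,fx=2.75*1,fy=2.75,interpolation=cv2.INTER_CUBIC)
a,b=f(a),f(b); h=max(a.shape[0],b.shape[0]); c=np.zeros((h,800,3),np.uint8)
c[:a.shape[0],:a.shape[1]]=a; c[:b.shape[0],400:400+b.shape[1]]=b[:, :400]
cv2.imwrite("pics/z.png",c)
E
```

```text
(no output)
```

View pics/z.png

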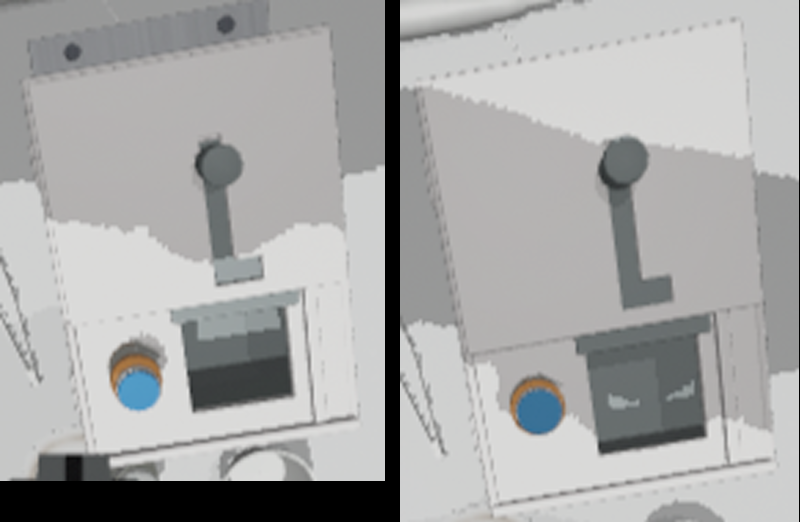

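```bash
cat > fit.py <<'E'
import numpy as np
from scipy.optimize import least_squares
C=[np.load(f"pics/w{i}.npz") for i in (0,1)]
def proj(c,X):
    x=c['R']@X+c['t']; return np.array([c['fx']*x[0]/x[2]+c['cx'],c['fy']*x[1]/x[2]+c['cy']])
F={'Lc':((5,-11,119),(216,286),(623,307)),'Lr':((29,-11,119),(263,276),(672,298)),'Lu':((29,-1,119),(262,255),(670,276)),
'OL':((-14,-78,110),(193,412),(600,454)),'OR':((40,-78,110),(293,395),(707,435)),
'TR':((71,96,119),(328,28),(742,20)),'PL':((-71,-18,119),(68,322),(470,354)),'PR':((71,-18,119),(345,285),(762,303)),
'TL':((-71,96,119),(30,82),(418,88))}
off=[(255,85,0),(245,15,400)]
px=lambda i,p:np.array([(p[0]-off[i][2])/2.75+off[i][0],p[1]/2.75+off[i][1]])
def T(v,p):
    c,s=np.cos(v[3]),np.sin(v[3]); p=np.array(p)/1000
    return np.array([v[0]+c*p[0]-s*p[1],v[1]+s*p[0]+c*p[1],v[2]+p[2]])
res=lambda v:np.concatenate([proj(C[i],T(v,f[0]))-px(i,f[1+i]) for f in F.values() for i in (0,1)])
r=least_squares(res,[.51,-.08,0,0],loss='soft_l1'); v=r.x
print("bin x y z yaw",v.round(4)); print(dict(zip(F,res(v).reshape(-1,4).round(1).tolist())))
inv=lambda X:T([0,0,0,-v[3]],(np.array(X)-[v[0],v[1],v[2]])*1000)*1000
for n,a,b in(('vialtop',(139,389),(539,410)),('knob',(220,164),(625,162))):
    q=least_squares(lambda X:np.concatenate([proj(C[0],X)-px(0,a),proj(C[1],X)-px(1,b)]),[.5,-.1,.15])
    print(n,q.x.round(4),'bin',inv(q.x).round(1),q.fun.round(1))
E
python3 fit.py
```

```text
bin x y z yaw [ 5.144e-01 -8.920e-02 -4.900e-03  1.000e-04]
{'Lc': [-0.3, -0.9, -0.3, 0.9], 'Lr': [0.2, -0.2, 0.5, 0.8], 'Lu': [-0.2, 0.2, 0.4, 0.7], 'OL': [-0.4, -1.2, -0.3, -0.3], 'OR': [0.3, -1.0, -0.2, -0.1], 'TR': [1.3, 0.9, 0.6, 1.3], 'PL': [-0.6, 0.2, -1.9, -0.3], 'PR': [1.9, -3.7, 1.1, -1.3], 'TL': [-2.3, 1.7, -0.6, -0.2]}
vialtop [ 0.4729 -0.1347  0.1518] bin [-41.5 -45.5 156.7] [-0.1  0.   0.1 -0. ]
knob [ 0.5247 -0.0411  0.1377] bin [ 10.3  48.1 142.7] [ 0.1 -0.  -0.1  0. ]
```

The bin fit is good: origin (0.514, -0.089), yaw about 0. The knob is on the slot line at bin y 48, and the vial is at (-41.5, -45.5) on the ledge. Now I'll push the vial.

```bash
python3 - <<'E'
from h import *
o=down(np.pi/2)
move_to([0.428,-0.135,0.20],o); move_straight([0.428,-0.135,0.122],velocity=.1)
print(observe()['force'].round(2))
for x in (.46,.49,.51):
    move_straight([x,-0.135,0.122],velocity=.05); print(x,observe()['force'].round(2))
move_straight([.47,-.135,.20],velocity=.15)
move_to([.45,-.16,.33],down(1.4))
look("w2",labels=("used_vial","knob_top")); print(observe()['t'])
b=cv2.imread("pics/w2.png"); cv2.imwrite("pics/w2z.png",cv2.resize(b[15:250,230:400],None,fx=2.5,fy=2.5))
E
```

```text
[ 0.46 -0.19 -0.33]
0.46 [ 0.69 -0.17  0.49]
0.49 [ 0.52 -0.15 -0.43]
0.51 [ 0.05 -0.14 -0.35]
used_vial [([0.471, -0.128, 0.151], 0.86), ([0.516, -0.074, 0.117], 0.72)]
knob_top [([0.521, -0.044, 0.145], 0.59)]
9.5333
```

View pics/w2z.png

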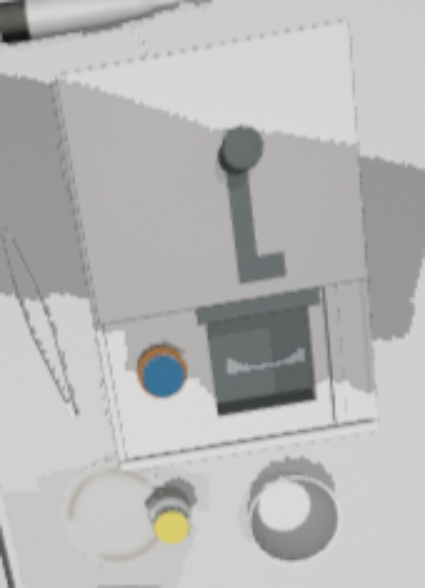

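The vial still stands on the ledge, at zoom (163,376), and the opening is empty. I'll repeat the approach, checking the actual TCP and looking partway through.

```bash
python3 - <<'E'
from h import *
o=down(np.pi/2)
S=lambda:print({k:np.round(observe()[k],4).tolist() for k in('tcp_pos','tool_rot','grip_width','force')})
move_to([0.428,-0.135,0.20],o); S(); move_straight([0.428,-0.135,0.122],velocity=.1);S()
a=get_image("scene")["image"]; w=get_image("wrist")["image"]
move_straight([.46,-0.135,0.122],velocity=.05); S()
b=get_image("scene")["image"];w2=get_image("wrist")["image"]
z=lambda i:cv2.resize(i[170:290,215:345],(400,370),interpolation=cv2.INTER_CUBIC)
wz=lambda i:cv2.resize(i[100:300,180:400],(400,230+0))
c=np.vstack([np.hstack([z(a),z(b)]),np.hstack([wz(w),wz(w2)])])
cv2.imwrite("pics/m.png",c); print(observe()['t'])
E
```

```text
{'tcp_pos': [0.4282, -0.135, 0.2003], 'tool_rot': [-2.2216, -2.2211, 0.0003], 'grip_width': 0.0001, 'force': [-0.4559, 1.1521, 0.1806]}
{'tcp_pos': [0.4287, -0.1352, 0.1227], 'tool_rot': [2.2207, 2.2206, 0.0008], 'grip_width': -0.0, 'force': [-0.3365, 0.0708, 0.3693]}
{'tcp_pos': [0.4597, -0.1349, 0.1218], 'tool_rot': [-2.2209, -2.2212, 0.0006], 'grip_width': 0.0018, 'force': [0.3173, 0.1015, -0.1085]}
12.0583
```

View pics/m.png

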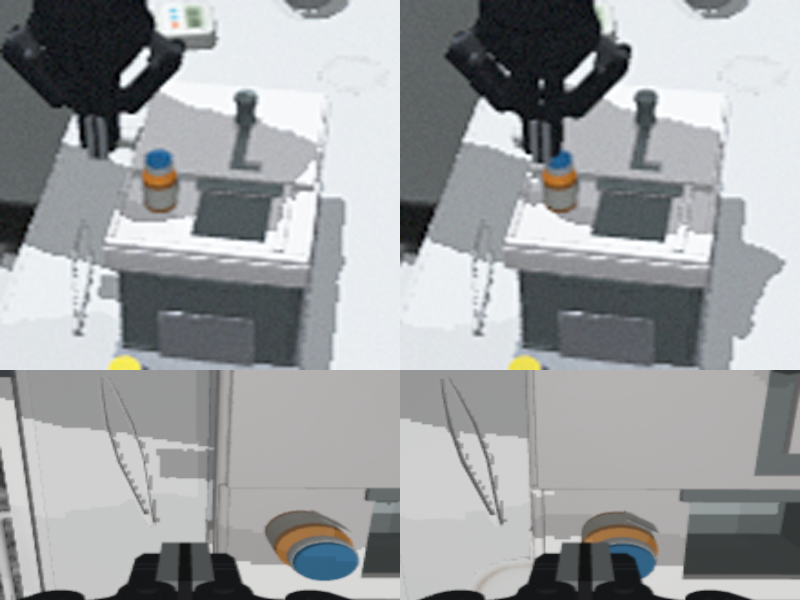

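The scene view shows the fingertips at zoom (97,155) and (542,160). That is above and on the panel side of the vial (base at (160,205)). I'll check this against the calibration.

```bash
python3 - <<'E'
from h import *
p=get_image("scene"); w=get_image("wrist")
def pr(p,X):
    x=p['R']@np.array(X)+p['t']; return (p['fx']*x[0]/x[2]+p['cx']).round(1),(p['fy']*x[1]/x[2]+p['cy']).round(1)
t=observe()['tcp_pos']; f=lambda q:((q[0]-215)*400/130,(q[1]-170)*370/120)
for n,X in(('tcp',t),('tcp+30z',t+[0,0,.03]),('vialbase',[.4729,-.1347,.11]),('vialtop',[.4729,-.1347,.152]),('slotcorner',[.5244,-.0952,.119]),('openLL',[.5,-.167,.11]),('knob',[.5244,-.041,.146])):
    s=pr(p,X); print(n,'scene zoom',np.round(f(s),0),'wrist',pr(w,X))
for l in ("used_vial","knob_top"): print(l,recognise(l,p)[:2])
E
```

```text
tcp scene zoom [145. 187.] wrist (np.float64(279.7), np.float64(245.4))
tcp+30z scene zoom [143. 155.] wrist (np.float64(279.5), np.float64(267.2))
vialbase scene zoom [163. 202.] wrist (np.float64(299.2), np.float64(238.0))
vialtop scene zoom [161. 156.] wrist (np.float64(303.9), np.float64(266.6))
slotcorner scene zoom [239. 164.] wrist (np.float64(385.5), np.float64(183.1))
openLL scene zoom [193. 234.] wrist (np.float64(336.5), np.float64(280.4))
knob scene zoom [249.  93.] wrist (np.float64(417.1), np.float64(80.0))
used_vial [{'at': [0.4749, -0.1483, 0.1368], 'p': 0.77}, {'at': [0.5222, -0.0508, 0.138], 'p': 0.21}]
knob_top []
```

Two views agree that the real fingertips are about 27 mm higher than the reported TCP, so the finger passed over the vial. I'll back off and lower it in front of the bin by that amount, then check in both cameras.

```bash
python3 - <<'E'
from h import *
move_straight([.422,-.135,.122],velocity=.15)
move_straight([.422,-.135,.095],velocity=.1); o=observe(); print(o['tcp_pos'].round(4),o['force'].round(2))
p=get_image("scene"); w=get_image("wrist")
def pr(p,X):
    x=p['R']@np.array(X)+p['t']; return np.array([p['fx']*x[0]/x[2]+p['cx'],p['fy']*x[1]/x[2]+p['cy']])
def crop(p,x0,y0,W,H,k):
    i=cv2.resize(p["image"][y0:y0+H,x0:x0+W],None,fx=k,fy=k,interpolation=cv2.INTER_CUBIC)
    for dz,c in((0,(0,0,255)),(.01,(0,255,255)),(.02,(0,255,0)),(.03,(255,0,255))):
        u=(pr(p,o['tcp_pos']+[0,0,dz])-[x0,y0]+.5)*k; cv2.circle(i,(int(u[0]),int(u[1])),3,c,-1)
    return i
a=crop(p,205,165,100,140,4); b=crop(w,230,200,100,140,4)
cv2.imwrite("pics/n.png",np.hstack([a,b])); print(observe()['t'])
E
```

```text
[ 0.4221 -0.1349  0.0948] [-0.29 -0.69 -0.13]
13.175
```

View pics/n.png

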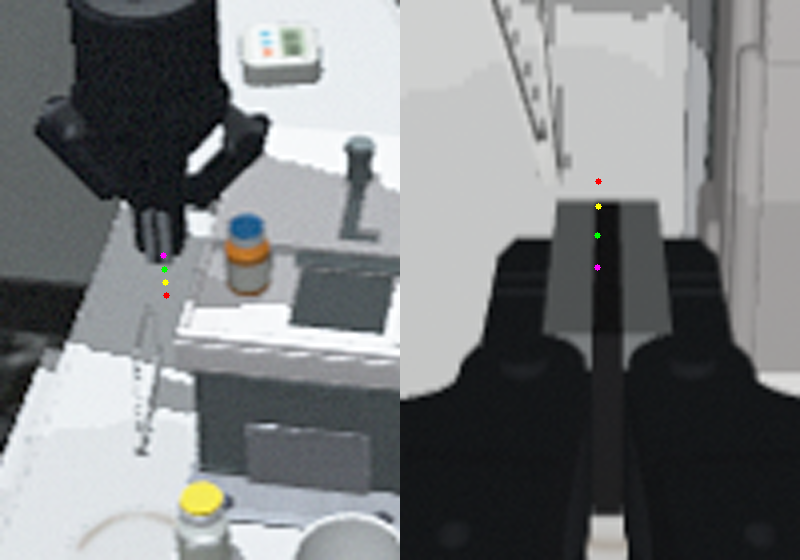

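The scene view shows the tip at (158,262), between the 20 and 30 mm markers, and the wrist view agrees once the near pad edge is allowed for. So the tip is about 28 mm above the reported TCP. I'll push with that correction.

```bash
python3 - <<'E'
from h import *
def S(n): o=observe(); print(n,o['tcp_pos'].round(4),o['force'].round(2))
move_straight([.422,-.135,.091],velocity=.1); S('low')
for x in (.45,.47,.49,.51):
    move_straight([x,-.135,.091],velocity=.05); S(x)
p=get_image("scene"); print([(d['at'],d['p']) for d in recognise("used_vial",p)[:2]])
move_straight([.47,-.135,.16],velocity=.2)
move_to([.45,-.16,.30],down(1.4))
w=look("w3",labels=("used_vial","knob_top"),save=True); print(observe()['t'])
a=cv2.resize(p["image"][170:300,215:345],(400,400)); b=cv2.resize(w["image"][0:220,210:430],(400,400))
cv2.imwrite("pics/w3z.png",np.hstack([a,b]))
E
```

```text
low [ 0.422 -0.135  0.091] [-0.05 -0.08  0.73]
0.45 [ 0.4498 -0.1349  0.0908] [0.38 0.32 0.04]
0.47 [ 0.4701 -0.1349  0.0909] [-0.83  1.64 -0.58]
0.49 [ 0.49   -0.1349  0.0908] [ 0.4   0.12 -0.27]
0.51 [ 0.51   -0.1349  0.0908] [-0.69 -0.23  0.61]
[]
used_vial [([0.544, -0.133, 0.046], 0.86)]
knob_top [([0.523, -0.046, 0.145], 0.63), ([0.514, -0.075, 0.119], 0.18)]
17.2083
```

View pics/w3z.png

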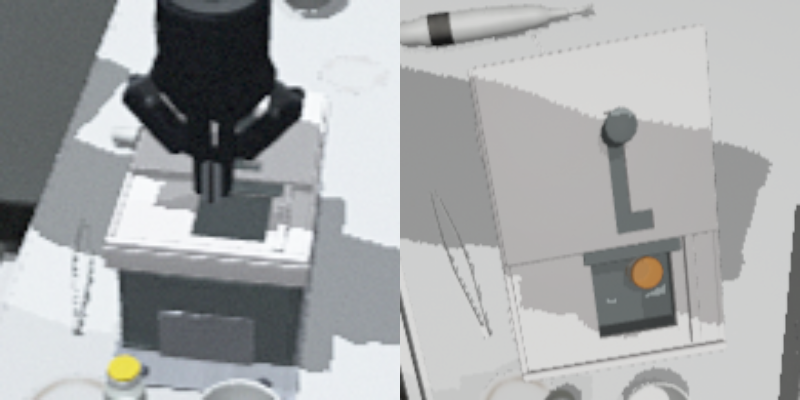

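The wrist view shows the opening at (635,290) with the amber vial lying inside at (647,272), and the network puts it at z = 0.046, so it has dropped. The knob is unmoved. Next I'll push the knob toward -y and stop on force.

```bash
python3 - <<'E'
from h import *
def F(): return np.mean([observe()['force'] for _ in range(3)],axis=0)
o=down(np.pi/2); z=.099
move_to([.5245,.002,.16],o); move_straight([.5245,.002,z],velocity=.1); f0=F(); print(f0.round(2))
for y in (-.015,-.03,-.045,-.06,-.066):
    move_straight([.5245,y,z],velocity=.06); f=F()-f0; print(y,f.round(2))
    if np.abs(f).max()>8: break
else:
    while y>-.084:
        y-=.0015; move_straight([.5245,y,z],velocity=.05); f=F()-f0; print(round(y,4),f.round(2))
        if f[1]>5.5 or np.abs(f).max()>8: break
y=observe()['tcp_pos'][1]; print('stop',y)
move_straight([.5245,y+.012,z],velocity=.1); move_straight([.5245,y+.012,.18],velocity=.2)
look("w4",labels=("knob_top",)); print(observe()['t'])
E
```

```text
[ 0.32  0.95 -0.17]
-0.015 [-0.89 -0.91  0.15]
-0.03 [-0.51 -0.57  0.16]
-0.045 [ 0.19 -0.45  0.06]
-0.06 [-0.63 -1.28  0.07]
-0.066 [-0.55 -0.48 -1.21]
-0.0675 [-0.43 -1.02 -0.43]
-0.069 [-1.4   0.58  0.44]
-0.0705 [-1.16  0.7   0.23]
-0.072 [-1.23  1.03  0.62]
-0.0735 [-0.73  0.51  0.99]
-0.075 [-0.4   0.48  0.14]
-0.0765 [-0.4   0.56  1.34]
-0.078 [-0.49  4.3   0.67]
-0.0795 [-1.11  7.9   2.68]
stop -0.07744387287186104
knob_top []
23.9583
```

```bash
python3 - <<'E'
from h import *
def F(): return np.mean([observe()['force'] for _ in range(3)],axis=0)
o=down(np.pi/2); z=.099; ky=-.0952
move_to([.47,-.13,.24],o); look("w5",labels=("knob_top","opening"))
look("s5","scene",labels=("knob_top",))
move_to([.484,ky,.16],o); move_straight([.484,ky,z],velocity=.12); f0=F(); print(f0.round(2))
x=.484
for x in (.494,.502,.506):
    move_straight([x,ky,z],velocity=.06); f=F()-f0; print(x,f.round(2))
    if np.abs(f).max()>7: break
else:
    while x<.532:
        x+=.0015; move_straight([x,ky,z],velocity=.05); f=F()-f0; print(round(x,4),f.round(2))
        if f[0]<-6.5 or np.abs(f).max()>9: break
x=observe()['tcp_pos'][0]; print('stop',x,observe()['t'])
E
```

```text
knob_top [([0.518, -0.094, 0.146], 0.72)]
opening [([0.508, -0.073, 0.12], 0.62)]
knob_top [([0.523, -0.102, 0.137], 0.54), ([0.524, -0.136, 0.111], 0.49)]
[-0.51  0.34 -0.09]
0.494 [ 1.15 -0.03 -0.37]
0.502 [ 0.74  0.61 -0.09]
0.506 [1.28 0.97 0.5 ]
0.5075 [-0.72 -0.12 -0.88]
0.509 [-0.31 -0.32  0.23]
0.5105 [ 0.11 -1.01  0.36]
0.512 [-0.79 -0.22 -0.56]
0.5135 [-1.38  0.33 -0.65]
0.515 [-5.31 -0.29  1.19]
0.5165 [-8.12 -0.61  4.3 ]
stop 0.5140757991147533 28.4
```

```bash
python3 - <<'E'
from h import *
move_straight([.495,-.0952,.099],velocity=.1); move_straight([.495,-.0952,.16],velocity=.2)
move_to([.45,-.16,.33],down(1.4)); w=look("w6",labels=("knob_top","opening","used_vial")); print(observe()['t'])
p=get_image("scene"); print([(d['at'],d['p']) for d in recognise("knob_top",p)[:1]])
a=cv2.resize(w["image"][15:205,245:390],None,fx=2.75,fy=2.75,interpolation=cv2.INTER_CUBIC)
b=cv2.resize(p["image"][170:300,215:345],(400,a.shape[0]),interpolation=cv2.INTER_CUBIC)
cv2.imwrite("pics/fin.png",np.hstack([a,b]))
def pr(p,X):
    x=p['R']@np.array(X)+p['t']; return np.array([p['fx']*x[0]/x[2]+p['cx'],p['fy']*x[1]/x[2]+p['cy']])
for k in (.5244,.531,.5384): print(k,((pr(w,[k,-.0952,.1435])-[245,15])*2.75).round(0))
E
```

```text
knob_top [([0.403, -0.11, 0.01], 0.31)]
opening [([0.51, -0.079, 0.121], 0.8)]
used_vial []
30.2
[]
0.5244 [245. 299.]
0.531 [260. 297.]
0.5384 [277. 294.]
```

View pics/fin.png

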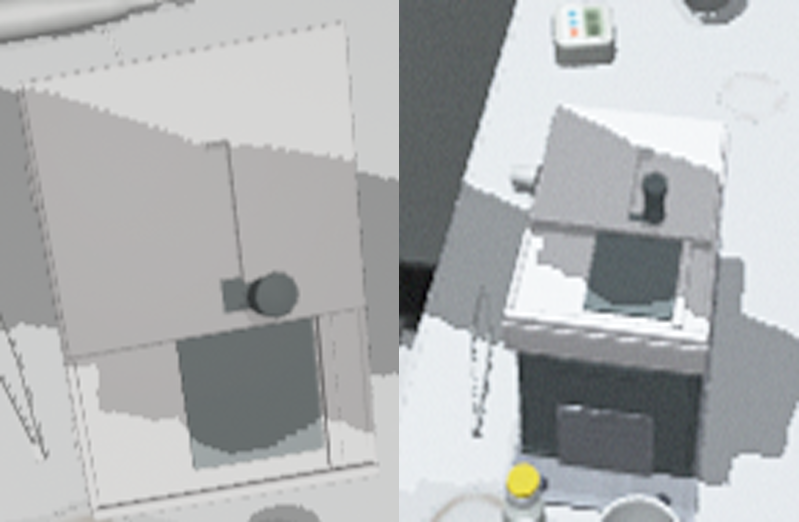

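The knob sits at (275,293); the predicted locked position is (277,294). The hatch covers the opening, and the push met the end stop at about 8 N.

```bash
python3 -c "
from cell import *
print(hand_in())"
```

```text
the job is handed in; nothing more can be done
None
```

The used vial is in the bin, the hatch covers the opening and the knob is pushed to the locked end of its slot; I handed the job in at about 30 s of the 48 s limit.

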